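# Slide the locked dish carriage into the membrane reader

### The arm

A 6-joint arm with a two-finger parallel gripper is mounted at the origin on a cart in front of the work surface, level with it; the furniture and walls round the work are solid. World frame = base frame: x ahead of the robot, y to its left, z up, the work surface at z = 0. Lengths are in m, angles in rad, forces in N, time in s.
With the tool pointing down it reaches from about 0.225 to 0.875 m from the base axis. Payload 3.4 kg.
Tool frame: the origin (TCP) lies on the centre line of the jaws, within the pads' length; the fingertips stand 17 mm ahead of it and the grasp point (between the pads) lies 2 mm behind it (nose_length is the distance from the TCP to the fingertips, in m); z points along the fingers, y is the line along which they close (so a half turn about z gives the same grasp; the last joint's range is limited). The gripper opens to 85 mm and grips with 20 to 120 N. Pads are 22 mm wide; open, the fingers measure 114 mm over their backs; the gripper's body (76 mm by 85 mm) begins 54 mm behind the grasp point. The pads swing forward as they close: fully open they stand 13 mm farther back than shut.
Start: joints at [-1.332, 0.276, 1.505, -0, 1.361, -0.121], TCP at [0.202, -0.538, 0.248] pointing down, gripper open.
Joint ranges: [-2.89, 2.89], [-0.75, 2.08], [0.22, 2.7], [-1.18, 4.32], [0.11, 2.71], [-2.7, 2.7]. Speed limits (rad/s): [2.57, 2.57, 3.14, 3.14, 3.14, 3.14].

### API

Orientations are given as a unit quaternion [w, x, y, z].
In Python, from rig import get_state, get_image, sign_off, find_in, place_of, nose_length gives the robot as it stands.
- The arm moves only by the tool apply_moves, never from a script. Its argument "deltas" is one flat list of numbers, 5 for each row, row after row: the finger opening in mm, from 0 to 85.4, then the shift along the tool's x, y, z in mm, then the turn about the tool's z in degrees. A call has 1 to 12 rows; each row is the pose to reach, as a shift and turn from the pose commanded when the call began, along the tool's axes at that moment; what a row does not reach only later rows make up. A row lasts 1/12 s, in which the tool goes at most 41.7 mm and 7.16 degrees, less where a joint would pass 70% of its speed; a pose out of reach is approached as far as the arm can. A call with a gripper value outside its range is refused whole. The fingers move at their own pace and stop on an object; "squeeze" is the grip in N (left out, the last holds). Time passes only in rows, so rows that repeat a pose let the fingers close. It gives the time, the measured TCP pose, the force, the opening and the grip force at its end, in the units of the state.
- get_state(): the state, without advancing time (a new reading comes with each control period).
- get_image(name): name is "scene" or "top" or "wrist"; returns a dict with "frame" (420x560x3 uint8, red, green, blue), "K" (3x3 intrinsics, pixels), "position" and "orientation" of the camera in the world. Camera axes: x right, y down, z forward; pixel columns grow to the right and rows downward; lengths in m; the calibration is good to about 2 mm. A picture is of the moment at which its call begins. There is no depth.
- sign_off(): hands the job in; it is judged then, once.
Trained networks look in a picture, given as the dict that the camera call returned (one of the last four; its "shot" number tells which), for a name from the list of things; names that differ only in an ending like _2 or _b are one class to them, and where a whole thing is asked for, a point or a joint stands for the part that bears it (a point fixed in the world has none). Each returns a list of dicts, best first, with "score" (0 to 1); they miss things now and then, are a little off and sometimes report something else, mostly with a low value. They report only what shows in the picture. A call takes as long as a camera call. They do not tell look-alikes from the thing itself.
- find_in(query, picture): "point" ([column, row] in pixels, amid what is visible of it).
- place_of(query, picture): "point" ([column, row] in pixels: a listed point, or the origin of a listed thing).
The state is a dict: "clock": time; "qpos": joint angles; "qd": joint speeds; "effort": joint torques, N m; "position": TCP position; "ee_rot": TCP orientation; "contact_force": force on the tool from outside, world axes, zero at the start; "moment": the same for the moment, N m; "width": finger opening in m; "gripper_force": force on a finger pad.
Only numpy, scipy, OpenCV 4.12 (cv2) and the standard library are available. Lean on these libraries where they do the work, as an engineer would, in place of code of your own. Each camera call takes 0.05 s, during which the arm holds its last target. There are 200 camera calls.

### The job

The dish carriage of the small membrane reader is locked at the loading end of its rails. With the fingertips press the round lock button on the carriage down and keep it down while you push the carriage along its rails to the end stop, so that the petri dish comes under the reader head; then let the button spring up there, so that the carriage is locked, and move clear. Nothing is to be picked up, the dish is not to be touched and stays in its pocket, and the things standing around stay where they are.

Things in the scene. Friction and masses are not known exactly. Their poses are not given: they have to be found in the camera images.
- stage_mid (a point): Centre of the underside of the fixed base, on the worktop: aluminium plate 120 x 270 x 12 mm with two rails. The carriage slides along this frame's +y (the long side, level; z up) from the loading end (-y) to the end stop block (+y). The white reader head bridges the rails, centre 71 mm toward +y, 50 mm long in y, 116 mm wide, underside 56 mm and top 78 mm above the worktop.
- carriage (a joint): How far the carriage has slid along +y of the base, m: 0 = loading end (start), 0.110 = end stop. Aluminium deck 84 mm wide (x), 125 mm long (y), top 36 mm above the worktop; rail friction 1.5 N, drag 6 N per m/s. With the button up, a dog in a comb under the deck locks it (1.5 mm play), in any of the comb's slots, 15.7 mm apart; the last slot is at the end stop.
- lock_button (a joint): How far the lock button is pressed down, m: 0 = up, 0.007 = fully down. The carriage is free from 0.004 on. The spring pushes back 2 N when up and 5 N when fully down.
- button_top (a point): Centre of the top face of the lock button: a grey upright cylinder, diameter 28 mm, in a flat black collar on the loading-end half of the carriage. Top 52 mm above the worktop when up, 45 mm when fully down (collar 39.5 mm). The point moves with button and carriage; axes as the base's (+y = push direction, pressed along -z).
- plate_top (a point): Middle of the upper edge of the thumb plate, an upright aluminium plate on the carriage between button and dish, 60 mm wide (x), 5 mm thick (y), top 68 mm above the worktop. Its face toward the button is 25.5 mm from the button's centre in +y; a fingertip on the button can push against it.
- pocket (a point): Centre of the floor of the dish pocket on the carriage, 36 mm above the worktop: 62 x 62 mm inside, with a 6 mm high rim. 63.5 mm from the button's centre in +y.
- dish_center (a point): Centre, half-way up, of the petri dish that lies loose in the pocket: 60 mm wide, 14 mm high, with a filter membrane.
- spare_dish: A second petri dish, 60 mm wide, 14 mm high, loose on the worktop on the +x side of the base, a bystander; origin at the centre of its underside.
- sample_bottle: White sample bottle, 49 mm wide, 98 mm high, standing loose on the worktop on the -x side of the base, a bystander; origin at the centre of its underside.
- dropper_bottle: Amber dropper bottle, 33 mm wide, 94 mm high, loose on the +x side of the base, a bystander; origin at the centre of its underside.
- loose_cap: White ribbed filter cap, 51 mm wide, 44 mm high, loose on the +x side of the base, a bystander; origin at the centre of its underside.
- glass_beaker: Small glass beaker, 59 mm wide, 71 mm high, loose on the worktop to the left, a bystander; origin at the centre of its underside.
Things that resemble listed ones, but are neither listed nor needed, are in the scene too. What is shaped like the part that bears dish_center but yellow is not meant.

How it is judged:
By the outcome, as a careful person would: the job done as asked, in the order asked, and still so for the second after the job is handed in, with the robot touching nothing.
It also fails if it takes over 45 s, if anything falls off the work surface, if the arm or the gripper's body presses on something with over 40 N, if the wrist force passes 120 N, or if a joint passes its speed limit or range.

## Working session

There is one attempt and no reset: what is moved stays moved. The work goes in short steps, Python scripts to look and compute and a tool call to move; the robot and the scene stay as the last step left them, time stands still between calls to the robot, and variables do not carry over. Pictures are saved under pics/ and viewed, at most 10 in all, crops included, and the job is handed in when it is done.

Besides the shell and the picture viewer there is one more tool, called after "Emit:" by a JSON object that holds its "api" and its "payload". apply_moves: Moves the arm, as the interface text tells. Its arguments: {"type":"object","properties":{"deltas":{"type":"array"},"squeeze":{"type":"number"}},"required":["deltas"]}

```bash
mkdir -p pics; cat > h.py <<'E'
import numpy as np, cv2
from scipy.spatial.transform import Rotation as R
from rig import *
def rot(q): return R.from_quat([q[1],q[2],q[3],q[0]]).as_matrix()
def ray(im,p):
    d=np.linalg.inv(im["K"])@np.array([p[0],p[1],1.0]); return np.array(im["position"]),rot(im["orientation"])@d
def at(im,p,z):
    o,d=ray(im,p); return o+d*(z-o[2])/d[2]
def proj(im,X):
    c=rot(im["orientation"]).T@(np.array(X)-np.array(im["position"])); u=im["K"]@c; return u[:2]/u[2]
E
python3 - <<'E'
from h import *
np.set_printoptions(precision=4,suppress=True)
s=get_state(); print(s["clock"],s["position"],s["ee_rot"],s["width"],nose_length)
Z=dict(stage_mid=0,button_top=.052,plate_top=.068,pocket=.036,dish_center=.043,spare_dish=0,sample_bottle=0,dropper_bottle=0,loose_cap=0,glass_beaker=0)
for n in ("scene","top"):
    im=get_image(n); cv2.imwrite(f"pics/{n}0.png",im["frame"][:,:,::-1])
    print(n,np.array(im["position"]))
    for k,z in Z.items():
        for r in place_of(k,im)[:3]: print(k,round(r["score"],2),np.round(r["point"]),at(im,r["point"],z))
E
```

```text
0.0 [ 0.2023 -0.5377  0.2474] [-0.0009  0.9839  0.1789 -0.    ] 0.08576659203267104 0.017
scene [ 0.7363 -1.2246  0.5979]
stage_mid 0.7 [273. 268.] [ 0.4902 -0.2809  0.    ]
button_top 0.41 [243. 235.] [ 0.3994 -0.2339  0.052 ]
button_top 0.23 [274. 266.] [ 0.5125 -0.3576  0.052 ]
plate_top 0.92 [250. 233.] [ 0.4239 -0.2474  0.068 ]
plate_top 0.18 [256. 284.] [ 0.4994 -0.4562  0.068 ]
pocket 0.68 [269. 246.] [ 0.47  -0.242  0.036]
dish_center 0.92 [202. 300.] [ 0.401  -0.5028  0.043 ]
dish_center 0.72 [210. 236.] [ 0.3151 -0.2431  0.043 ]
dish_center 0.6 [260. 246.] [ 0.4517 -0.2596  0.043 ]
spare_dish 0.81 [289. 300.] [ 0.5564 -0.4024  0.    ]
sample_bottle 0.91 [287. 242.] [ 0.4938 -0.1475  0.    ]
dropper_bottle 0.72 [252. 286.] [ 0.4631 -0.3686  0.    ]
loose_cap 0.85 [216. 274.] [ 0.3669 -0.3396  0.    ]
glass_beaker 0.45 [323. 198.] [0.5379 0.1706 0.    ]
top [ 0.3496 -0.0939  1.3607]
stage_mid 0.76 [323. 185.] [ 0.4955 -0.2653  0.    ]
button_top 0.73 [347. 228.] [ 0.3608 -0.3269  0.052 ]
button_top 0.48 [310. 216.] [ 0.3966 -0.2169  0.052 ]
button_top 0.35 [355. 195.] [ 0.4589 -0.353   0.052 ]
plate_top 0.78 [316. 207.] [ 0.4238 -0.2351  0.068 ]
pocket 0.78 [316. 195.] [ 0.4602 -0.2385  0.036 ]
dish_center 0.87 [383. 221.] [ 0.3807 -0.4398  0.043 ]
dish_center 0.73 [298. 254.] [ 0.2836 -0.18    0.043 ]
dish_center 0.58 [321. 199.] [ 0.4495 -0.2531  0.043 ]
spare_dish 0.63 [362. 165.] [ 0.5579 -0.3886  0.    ]
sample_bottle 0.66 [286. 188.] [ 0.4887 -0.149   0.    ]
dropper_bottle 0.54 [352. 197.] [ 0.4576 -0.3537  0.    ]
loose_cap 0.58 [347. 231.] [ 0.3512 -0.3366  0.    ]
glass_beaker 0.62 [187. 170.] [0.5464 0.1605 0.    ]
```

```bash
python3 - <<'E'
import cv2
a=cv2.imread("pics/scene0.png")[190:330,160:350]; b=cv2.imread("pics/top0.png")[130:280,250:420]
cv2.imwrite("pics/sc.png",cv2.resize(a,None,fx=4,fy=4,interpolation=2)); cv2.imwrite("pics/tc.png",cv2.resize(b,None,fx=4,fy=4,interpolation=2))
E
```

```text
(no output)
```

View pics/sc.png

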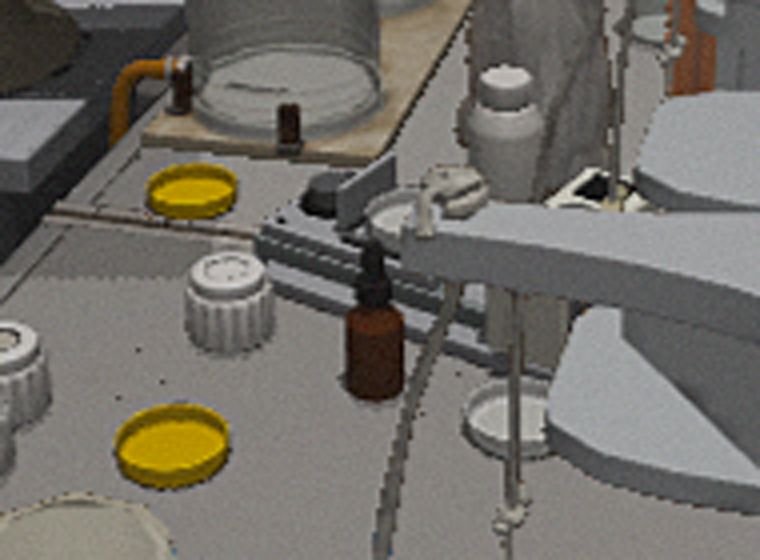

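View pics/tc.png

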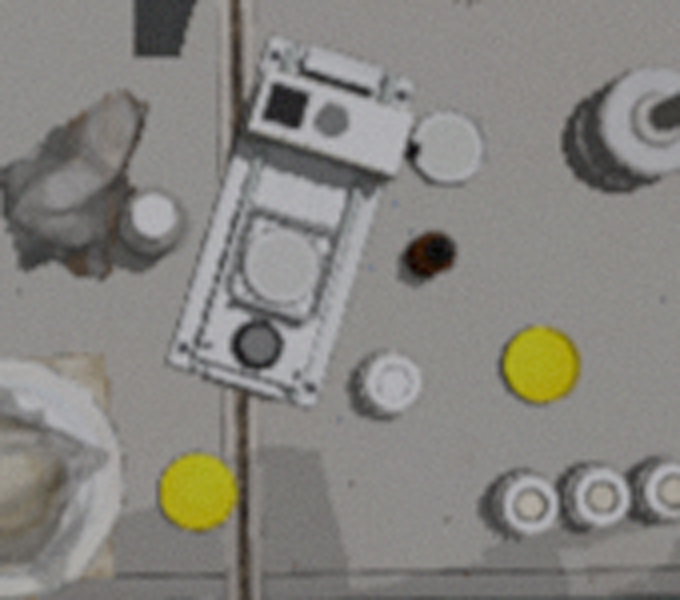

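The scene view shows the stage left of centre, with the button at about crop (325,190) and the arm covering the reader. The top view shows the whole stage: the button at crop (257,343), which is pixel (314,216), the dish at (281,263), and the reader at the upper end. The yellow dishes are decoys. Next I'll estimate the direction and refine it with the wrist camera.

```bash
python3 - <<'E'
from h import *
np.set_printoptions(precision=4,suppress=True)
im=get_image("top"); f=lambda x,y,z: at(im,[250+(x+.5)/4-.5,130+(y+.5)/4-.5],z)
b=f(257,343,.052); d=f(281,263,.046)
c=[f(*p,.012) for p in((270,38),(412,80),(315,407),(168,362))]
ang=lambda v: np.degrees(np.arctan2(v[1],v[0]))
print(b,d,ang(d-b),np.linalg.norm((d-b)[:2])); print(np.array(c),ang(c[0]-c[3]),ang(c[1]-c[2]),np.mean(c,0))
s=get_state(); T=rot(s["ee_rot"]); print(T, (T.T@(np.array([b[0],b[1],.2])-s["position"]))*1e3, s["qpos"])
E
```

```text
[ 0.3987 -0.2286  0.052 ] [ 0.4594 -0.2483  0.046 ] -17.983065006274046 0.06375297788260847
[[ 0.6388 -0.2463  0.012 ]
 [ 0.6051 -0.3572  0.012 ]
 [ 0.3503 -0.277   0.012 ]
 [ 0.3861 -0.1636  0.012 ]] -18.126715545917953 -17.488587501472797 [ 0.4951 -0.261   0.012 ]
[[ 0.936   0.3521 -0.    ]
 [ 0.3521 -0.936   0.    ]
 [-0.     -0.     -1.    ]] [ 292.7064 -220.6552   48.3099] [-1.332   0.2759  1.5049 -0.      1.3608 -0.121 ]
```

Emit:
{"api": "apply_moves", "payload": {"deltas": [0, 30, -22, 0, 4, 0, 60, -45, 0, 8, 0, 90, -68, 0, 12, 0, 120, -90, 0, 16, 0, 150, -113, 0, 20, 0, 180, -136, 0, 24, 0, 210, -158, 0, 28, 0, 240, -181, 0, 32, 0, 270, -204, 10, 36, 0, 292, -220, 20, 38.4, 0, 292, -220, 30, 38.4, 0, 292, -220, 30, 38.4], "squeeze": 40}}

```text
clock: 2.15
position: [0.3977, -0.2277, 0.2167]
ee_rot: [-0.001, 0.988, -0.153, -0.002]
contact_force: [-0.6, -0.3, -0.4]
width: 0.0
gripper_force: 0.0
```

```bash
python3 - <<'E'
from h import *
np.set_printoptions(precision=4,suppress=True)
s=get_state(); print(s["clock"],s["position"],s["width"],s["contact_force"])
im=get_image("wrist"); cv2.imwrite("pics/w1.png",im["frame"][:,:,::-1]); print(im["position"])
for k,z in dict(button_top=.052,plate_top=.068,pocket=.036,dish_center=.043).items():
    for r in place_of(k,im)[:2]: print(k,round(r["score"],2),np.round(r["point"]),at(im,r["point"],z))
E
```

```text
2.15 [ 0.3977 -0.2277  0.2167] 4.528254572894925e-06 [-0.5971 -0.3353 -0.3862]
[ 0.4729 -0.2512  0.3416]
button_top 0.7 [192. 128.] [ 0.4917 -0.1692  0.052 ]
button_top 0.65 [287. 202.] [ 0.3956 -0.233   0.052 ]
plate_top 0.61 [288. 171.] [ 0.4277 -0.2444  0.068 ]
pocket 0.44 [282.  96.] [ 0.4936 -0.2589  0.036 ]
dish_center 0.62 [485. 142.] [ 0.3917 -0.4376  0.043 ]
dish_center 0.59 [288. 135.] [ 0.4576 -0.2533  0.043 ]
```

View pics/w1.png

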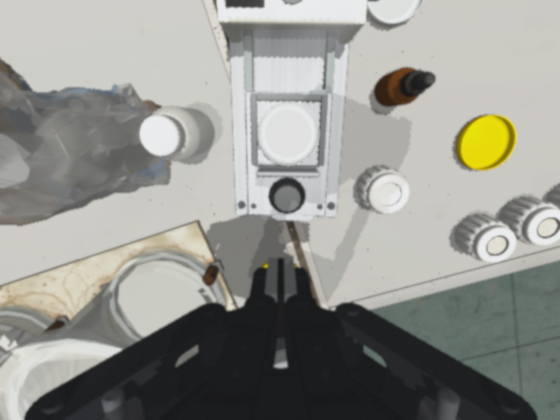

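The wrist view shows the button at (288,195), the plate at (288,172) and the dish at (288,134), lined up with the tool. I'll go down 6 mm past the button centre toward the plate, stopping just above the button.

Emit:
{"api": "apply_moves", "payload": {"deltas": [0, 4, 2, 30, 0, 0, 8, 4, 60, 0, 0, 8, 4, 90, 0, 0, 8, 4, 115, 0, 0, 8, 4, 130, 0, 0, 8, 4, 138, 0, 0, 8, 4, 138, 0, 0, 8, 4, 138, 0]}}

```text
clock: 3.07
position: [0.405, -0.2367, 0.0808]
ee_rot: [0.0, 0.988, -0.155, 0.0]
contact_force: [0.3, -0.6, 0.3]
width: 0.0001
gripper_force: 0.0
```

```bash
python3 - <<'E'
from h import *
s=get_state(); print(s["clock"],s["position"],s["contact_force"])
for n in("scene","wrist"):
    im=get_image(n); cv2.imwrite(f"pics/{n}2.png",im["frame"][:,:,::-1])
    p=np.array(s["position"])-[0,0,.017]; u,v=proj(im,p).astype(int); print(u,v)
    if n=="scene": a=im["frame"][v-50:v+40,u-60:u+60,::-1]
    else: b=im["frame"][100:400,130:430,::-1]
a=cv2.resize(a,(400,300),interpolation=2); b=cv2.resize(b,(300,300)); cv2.imwrite("pics/c2.png",np.hstack([a,b]))
E
```

```text
3.0667 [ 0.40498067 -0.23674701  0.08080284] [ 0.30012083 -0.58586098  0.31698681]
244 231
281 272
```

View pics/c2.png

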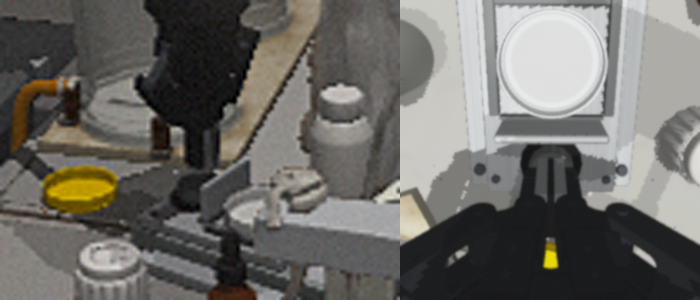

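The left half shows the fingertips just above the button and short of the plate. The right half shows them centred on the button, with the plate at crop (551,128) ahead of them. Pressing now.

Emit:
{"api": "apply_moves", "payload": {"deltas": [0, 0, 0, 6, 0, 0, 0, 0, 11, 0, 0, 0, 0, 14, 0, 0, 0, 0, 14, 0]}}

```text
clock: 3.5
position: [0.4052, -0.2362, 0.0663]
ee_rot: [0.0, 0.988, -0.154, 0.001]
contact_force: [-0.0, -0.8, 3.6]
width: 0.0
gripper_force: 1.5
```

Emit:
{"api": "apply_moves", "payload": {"deltas": [0, 0, 0, 2, 0, 0, 0, 0, 3, 0, 0, 0, 0, 3, 0]}}

```text
clock: 3.75
position: [0.4052, -0.2361, 0.0635]
ee_rot: [0.0, 0.988, -0.155, 0.001]
contact_force: [1.6, -1.2, 3.7]
width: 0.0004
gripper_force: 2.0
```

Emit:
{"api": "apply_moves", "payload": {"deltas": [0, 3, 0, 0.3, 0, 0, 6, 0, 0.3, 0, 0, 9, 0, 0.3, 0, 0, 12, 0, 0.3, 0, 0, 16, 0, 0.3, 0, 0, 20, 0, 0.3, 0, 0, 24, 0, 0.3, 0, 0, 28, 0, 0.3, 0, 0, 28, 0, 0.3, 0]}}

```text
clock: 4.5
position: [0.4328, -0.2451, 0.0632]
ee_rot: [0.0, 0.988, -0.155, 0.001]
contact_force: [0.6, -2.3, 5.0]
width: 0.0002
gripper_force: 2.1
```

```bash
python3 - <<'E'
from h import *
im=get_image("wrist"); cv2.imwrite("pics/c3.png",im["frame"][:,:,::-1])
for k,z in dict(plate_top=.068,dish_center=.043).items():
    for r in place_of(k,im)[:2]: print(k,round(r["score"],2),np.round(r["point"]),at(im,r["point"],z))
E
```

```text
plate_top 0.6 [283. 256.] [ 0.45201053 -0.25211765  0.068     ]
dish_center 0.73 [281. 169.] [ 0.48591846 -0.2621172   0.043     ]
```

View pics/c3.png

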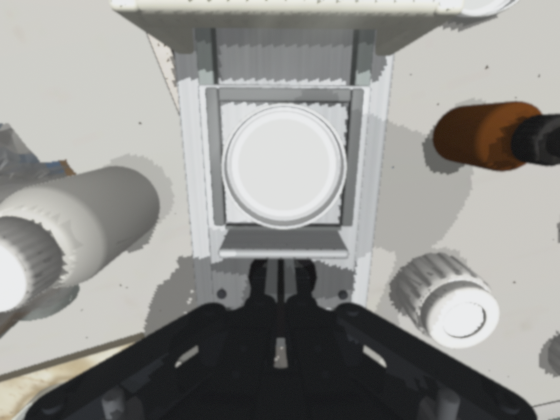

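The carriage follows: the dish has moved about 28 mm and the plate at (283,245) is just ahead of the tips. Continuing.

Emit:
{"api": "apply_moves", "payload": {"deltas": [0, 4, 0, 0, 0, 0, 10, 0, 0, 0, 0, 17, 0, 0, 0, 0, 24, 0, 0, 0, 0, 31, 0, 0, 0, 0, 38, 0, 0, 0, 0, 45, 0, 0, 0, 0, 52, 0, 0, 0, 0, 59, 0, 0, 0, 0, 66, 0, 0, 0, 0, 71, 0, 0, 0, 0, 74, 0, 0, 0]}}

```text
clock: 5.65
position: [0.5029, -0.2674, 0.0631]
ee_rot: [0.0, 0.988, -0.155, 0.0]
contact_force: [-2.5, -1.4, 4.6]
width: -0.0002
gripper_force: 2.1
```

Emit:
{"api": "apply_moves", "payload": {"deltas": [0, 2, 0, 0, 0, 0, 4, 0, 0, 0, 0, 6, 0, 0, 0, 0, 8, 0, 0, 0, 0, 10, 0, 0, 0, 0, 10, 0, 0, 0]}}

```text
clock: 6.15
position: [0.5114, -0.2697, 0.063]
ee_rot: [-0.0, 0.988, -0.155, -0.0]
contact_force: [-2.0, -1.6, 4.2]
width: 0.0
gripper_force: 2.2
```

Emit:
{"api": "apply_moves", "payload": {"deltas": [0, 1, 0, 0, 0, 0, 2, 0, 0, 0, 0, 3, 0, 0, 0, 0, 4, 0, 0, 0, 0, 4, 0, 0, 0]}}

```text
clock: 6.57
position: [0.5149, -0.2704, 0.0628]
ee_rot: [-0.001, 0.988, -0.155, -0.0]
contact_force: [-3.1, 2.0, 4.1]
width: -0.0002
gripper_force: 2.2
```

```bash
python3 - <<'E'
from h import *
s=get_state(); print(s["position"],s["contact_force"])
ims=[get_image(n) for n in("wrist","top")]
for im in ims:
  for k,z in dict(plate_top=.068,dish_center=.043).items():
    for r in place_of(k,im)[:2]: print(k,round(r["score"],2),np.round(r["point"]),at(im,r["point"],z))
cv2.imwrite("pics/c4.png",ims[0]["frame"][:,:,::-1])
E
```

```text
[ 0.51491744 -0.27039727  0.06278782] [-3.05587137  2.01981695  4.12338858]
plate_top 0.69 [144. 312.] [ 0.52655419 -0.20452947  0.068     ]
plate_top 0.57 [283. 262.] [ 0.53129715 -0.27657274  0.068     ]
plate_top 0.55 [331. 172.] [ 0.52822774 -0.27889354  0.068     ]
dish_center 0.64 [382. 221.] [ 0.37955628 -0.43553243  0.043     ]
```

View pics/c4.png

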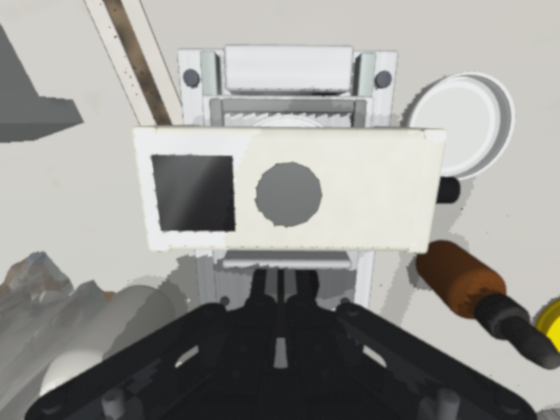

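The dish is under the reader head, and the carriage front edge (row 97) is almost against the stop block (row 90). I'll push a little more until the tips bear on the plate.

Emit:
{"api": "apply_moves", "payload": {"deltas": [0, 1, 0, 0, 0, 0, 2, 0, 0, 0, 0, 3, 0, 0, 0, 0, 3, 0, 0, 0]}}

```text
clock: 7.2
position: [0.5171, -0.2718, 0.063]
ee_rot: [-0.0, 0.988, -0.154, -0.001]
contact_force: [-6.1, 2.1, 6.5]
width: 0.0
gripper_force: 3.6
```

Emit:
{"api": "apply_moves", "payload": {"deltas": [0, 0.7, 0, 0, 0, 0, 1.5, 0, 0, 0, 0, 1.5, 0, 0, 0]}}

```text
clock: 7.45
position: [0.5171, -0.2718, 0.063]
ee_rot: [-0.0, 0.988, -0.154, -0.003]
contact_force: [-8.0, 3.6, 9.0]
width: -0.0001
gripper_force: 5.2
```

Emit:
{"api": "apply_moves", "payload": {"deltas": [0, -1, 0, -1, 0, 0, -1, 0, -4, 0, 0, -1, 0, -7, 0, 0, -1.5, 0, -10, 0, 0, -6, 0, -14, 0, 0, -12, 0, -25, 0, 0, -20, 0, -50, 0, 0, -30, 0, -80, 0, 0, -50, 0, -115, 0, 0, -60, 0, -140, 0, 0, -80, 0, -140, 0, 0, -80, 0, -140, 0]}}

```text
clock: 8.45
position: [0.4421, -0.2479, 0.2064]
ee_rot: [0.002, 0.988, -0.155, 0.002]
contact_force: [-0.5, -0.5, -0.3]
width: 0.0
gripper_force: 0.0
```

```bash
python3 - <<'E'
from h import *
np.set_printoptions(precision=4,suppress=True)
s=get_state(); print(s["position"],s["contact_force"])
ims=[get_image(n) for n in("wrist","top")]
for im in ims:
  for k,z in dict(plate_top=.068,button_top=.052,sample_bottle=0,dropper_bottle=0,loose_cap=0,spare_dish=0).items():
    for r in place_of(k,im)[:2]: print(k,round(r["score"],2),np.round(r["point"]),at(im,r["point"],z))
cv2.imwrite("pics/c5.png",ims[0]["frame"][:,:,::-1])
E
```

```text
[ 0.4421 -0.2479  0.2064] [-0.5493 -0.5296 -0.3316]
plate_top 0.97 [280. 105.] [ 0.5299 -0.2754  0.068 ]
button_top 0.58 [283. 140.] [ 0.5014 -0.269   0.052 ]
sample_bottle 0.62 [189. 176.] [ 0.4925 -0.1544  0.    ]
dropper_bottle 0.74 [378. 138.] [ 0.4677 -0.369   0.    ]
loose_cap 0.95 [368. 231.] [ 0.3649 -0.3343  0.    ]
spare_dish 0.7 [380.  44.] [ 0.5566 -0.3896  0.    ]
sample_bottle 0.56 [287. 188.] [ 0.4871 -0.1521  0.    ]
loose_cap 0.44 [345. 227.] [ 0.3647 -0.3319 -0.    ]
spare_dish 0.64 [360. 169.] [ 0.5466 -0.3814  0.    ]
```

View pics/c5.png

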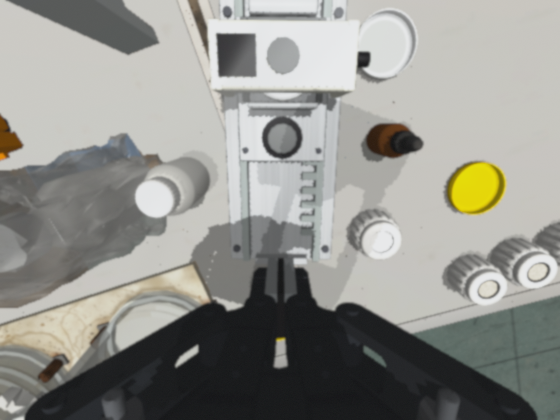

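The carriage is at the end stop, with the button free at (283,138), the dish under the head and the bystanders where they were. Handing in.

```bash
python3 -c "
from rig import *
print(sign_off())"
```

```text
the job is handed in; nothing more can be done
None
```

The carriage is at the end stop with the petri dish under the reader head. The button is released there and the arm is clear. I confirmed the position in the camera images but did not tug the carriage to test the lock, and the job is handed in.

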